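# Set the toy-size gauge by its thumbwheel

## Robot

A 6-joint arm with a two-finger parallel gripper is mounted at the origin on the work surface. World frame = base frame: x ahead of the robot, y to its left, z up, the work surface at z = 0. Lengths are in m, angles in rad, forces in N, time in s.
With the tool pointing down it reaches from about 0.375 to 0.975 m from the base axis. Payload 3.8 kg.
Tool frame: the origin (TCP) lies midway between the tips of the shut fingers; the grasp point (between the pads) lies 19 mm behind it; z points along the fingers, y is the direction in which the jaws open and shut (so a half turn about z gives the same grasp; the last joint's range is limited). The gripper opens to 85 mm and grips with 20 to 120 N. Pads are 22 mm wide; open, the fingers measure 114 mm over their backs; the gripper's body (76 mm by 85 mm) begins 54 mm behind the grasp point. The pads swing forward as they close: fully open they stand 13 mm farther back than shut.
Start: joints at [-1.335, 0.264, 1.604, -0, 1.274, -0.037], TCP at [0.182, -0.65, 0.202] pointing down, gripper open.
Joint ranges: [-2.63, 2.63], [-0.94, 2.18], [0.31, 2.57], [-1.31, 4.45], [0, 2.66], [-2.55, 2.55]. Speed limits (rad/s): [2.57, 2.57, 3.14, 3.14, 3.14, 3.14].

## Interface

Orientations are given as a rotation vector (axis times angle).
In Python, from workcell import bot gives the robot as it stands. The module is installed in compiled form; this text tells all that it offers.
- The arm moves only by the tool move_arm, never from a script. Its argument "steps" is a list of rows, each a list of 5 numbers: the shift along the tool's x, y, z in mm, then the turn about the tool's z in degrees, then the opening in per cent of the stroke, from 0 (shut) to 100 (fully open). In form: [[tx, ty, tz, turn, claw], ...]. A call has 1 to 20 rows; each row is the pose to reach, as a shift and turn from the pose commanded when the call began, along the tool's axes at that moment; what a row does not reach only later rows make up. A row lasts 1/10 s, in which the tool goes at most 50 mm and 8.59 degrees, less where a joint would pass 70% of its speed; a pose out of reach is approached as far as the arm can. A call with a gripper value outside its range is refused whole. The fingers move at their own pace and stop on an object; "newtons" is the grip in N (left out, the last holds). Time passes only in rows, so rows that repeat a pose let the fingers close. It gives the time, the measured TCP pose, the force and the opening at its end, in the units of the state.
- bot.read_state(): the state, without advancing time (a new reading comes with each control period).
- bot.read_camera(name): name is "side" or "top"; returns a dict with "pixels" (480x640x3 uint8, red, green, blue), "depth" (480x640 float32, m along the optical axis (not along the pixel's ray), 0 where there is no reading), "fovy" (degrees; the focal length in pixels is half the picture's height over the tangent of half this angle, whatever the lens; pixels are square), "cx", "cy" (the principal point, pixels), "k1" (the pictures are not rectified: a ray, as slopes to the right and down, at radius r is drawn at 1 + k1 r^2 times it, then the intrinsics apply), "xyz" and "attitude" of the camera in the world. Camera axes: x right, y up, looking along -z (the intrinsics and any distortion apply to the point x, -y, -z); pixel columns grow to the right and rows downward; lengths in m; the calibration is good to about 2 mm. A picture is of the moment at which its call begins.
- bot.finish_job(): hands the job in, once; it reports no verdict.
The state is a dict: "time": time; "q": joint angles; "joint_vel": joint speeds; "joint_torque": joint torques, N m; "tool_pos": TCP position; "tcp_rot": TCP orientation; "wrist_force": force on the tool from outside, world axes, zero at the start; "torque": the same for the moment, N m; "width": opening from 0.0 (shut) to 1.0 (fully open).
Only numpy, scipy, OpenCV 4.12 (cv2) and the standard library are available. Lean on these libraries where they do the work, as an engineer would, in place of code of your own. Each camera call takes 0.05 s, during which the arm holds its last target.

## Task

Set the toy-size gauge so it can be used to sort out toys too small for the toddlers: with a fingertip, gently roll its knurled wheel until the sliding jaw closes the gap to the gauge mark, its gap face in line with the two upright dark steel ears, then take the hand away. Move the jaw by the wheel only: do not push on the jaw itself or on the steel mark, do not lift, tip or shove the gauge, and leave the toys and the glass dome where they are.

Things in the scene. Friction and masses are not known exactly. Their poses are not given: they have to be found in the camera images.
- gauge: Toy-size gauge, 1.9 kg, loose on the bench: dark steel base plate 100 x 270 x 12 mm under a sprung wooden bed with jaws, wheel and mark. Origin: centre of the plate's underside. Its y axis runs along the length from the wheel end (-y) to the fixed jaw (+y), z up. The wheel, at y = -85 mm, stands between two wooden cheeks: 10 mm thick, inner faces at x = +-15 mm, 70 mm long, tops 72 mm above the bench.
- fixed_face (a point): Middle of the upper edge of the fixed jaw's gap face, 78 mm above the bench, at gauge y = +85 mm; the fixed jaw is a wooden block 56 (x) x 30 (y) mm. Axes as the gauge's.
- wheel: Knurled steel wheel, 60 mm across, 24 mm wide, 20 ribs 1.5 mm high along its rim. Origin: its centre, 64 mm above the bench; level axle parallel to the gauge's x axis. Its axes turn with it. Rolling the top of the rim towards the fixed jaw (gauge +y) closes the gap: the jaw moves 12 mm per radian, 0.4 mm per mm of rim travel; rolling back opens it. About 1 N at the rim turns it; it stays where left.
- wheel_top (a point): Top of the wheel's rim, 94 mm above the bench and 22 mm above the cheeks; axes as the gauge's, not turning. The wooden bed with wheel, jaws and mark stands on soft springs: pressed, it all gives up to 8 mm straight down (4 N at first, 8 N fully down) and comes up again when let go.
- jaw: Sliding jaw: wooden block 56 (x) x 30 (y) mm, its top 72 mm above the bench, riding along the gauge's y axis between wheel and fixed jaw, axes parallel to the gauge's. It can travel beyond the mark. Origin: 10 mm above the bench, below its gap face (the body extends 30 mm from there towards -y).
- jaw_face (a point): Middle of the upper edge of the sliding jaw's gap face (the face looking to the fixed jaw), 72 mm above the bench; axes parallel to the gauge's.
- mark: Gauge mark: two upright dark steel ears, one on each long side of the jaw's path, each an upright bar 6 (x) x 5 (y) mm whose top is 72 mm above the bench, at gauge x = +-34 mm, with a small foot on the bed. It is clamped to the bed at a place that differs each time, 20 to 55 mm ahead of the jaw at the start. Origin: 10 mm above the bench, midway between the ears; axes parallel to the gauge's.
- mark_line (a point): Midway between the tops of the two upright dark steel ears, 72 mm above the bench, on the middle of their 5 mm width; axes parallel to the gauge's. The jaw is set when jaw_face has the same y along the gauge as this point.
- cube: Pink plastic cube, 45 mm, loose, near the fixed jaw end. Origin: centre of the underside.
- car: Varnished wooden toy car, 105 x 58 x 53 mm, loose, beyond the gauge. Origin: on the bench under its middle.
- boat: Hard silicone bath boat, about 95 x 50 mm, 58 mm high at its funnel, loose, off the wheel end. Origin: on the bench under its middle.
- dome: Glass paperweight dome, 72 mm across, 39 mm high, loose, on the robot's side of the gauge. Origin: centre of the underside.

How it is judged:
On the way:
1. a fingertip presses on the knurled wheel (contact force between the fingers and wheel above 0.8 N), for 0.1 s.
At the end, for the whole second after the job is handed in: The sliding jaw's gap face lies within the width of the steel ears (2.5 mm either side of their middle), the wheel is at rest, the gauge stands flat within 20 mm of where it was, and cube, car, boat and dome are within 15 mm of where they were (y of jaw_face in the frame of mark_line between -0.0025 and 0.0025 m and angular speed of wheel below 0.1 rad/s and distance of gauge from where it was at the start of the episode below 0.02 m and angle between gauge's own z axis and vertical below 0.03 rad and distance of each of cube, car, boat, dome from where it was at the start of the episode below 0.015 m); the robot touches nothing.
It fails at once if the sliding jaw or the mark is touched or pushed directly (over 1 N) (contact force between any of the fingers, the arm and jaw above 1 N or contact force between any of the fingers, the arm and mark above 1 N).
It fails at once if the gauge is lifted, tipped or shoved (5 mm up, 0.08 rad, 20 mm) (height (world z) of gauge above 0.005 m or angle between gauge's own z axis and vertical above 0.08 rad or distance of gauge from where it was at the start of the episode above 0.02 m).
It fails at once if the wheel is pressed with more than 25 N (contact force between the fingers and wheel above 25 N).
It fails at once if a toy or the glass dome is moved by more than 15 mm (not (distance of each of cube, car, boat, dome from where it was at the start of the episode below 0.015 m)).
It also fails if it takes over 48 s, if anything falls off the work surface, if the arm or the gripper's body presses on something with over 40 N, if the wrist force passes 120 N, or if a joint passes its speed limit or range.

## Working session

There is one attempt and no reset: what is moved stays moved. The work goes in short steps, Python scripts to look and compute and a tool call to move; the robot and the scene stay as the last step left them, time stands still between calls to the robot, and variables do not carry over. Pictures are saved under pics/ and viewed, and the job is handed in when it is done.

Besides the shell and the picture viewer there is one more tool, called after ">>>" as a command line: name --pt "numbers of a row" for each row, then --argument value for the rest. move_arm: Moves the arm, as the interface text tells. Its arguments: {"type":"object","properties":{"steps":{"type":"array","items":{"type":"array","items":{"type":"number"}}},"newtons":{"type":"number"}},"required":["steps"]}

```bash
mkdir -p pics; cat > h.py <<'E'
import numpy as np, cv2
from workcell import bot
def K(c):
    f=240/np.tan(np.radians(c["fovy"])/2); return f
def snap(n,tag):
    c=bot.read_camera(n); cv2.imwrite(f"pics/{tag}.png",c["pixels"][:,:,::-1]); np.save(f"pics/{tag}.npy",c,allow_pickle=True); return c
def load(tag): return np.load(f"pics/{tag}.npy",allow_pickle=True).item()
def R(c):
    a=np.array(c["attitude"],float)
    if a.shape==(3,3): return a
    if a.size==3: return cv2.Rodrigues(a)[0]
    raise Exception(a)
def rays(c,uv):
    uv=np.atleast_2d(np.array(uv,float)); f=K(c)
    s=cv2.undistortPoints(uv.reshape(-1,1,2),np.array([[f,0,c["cx"]],[0,f,c["cy"]],[0,0,1.]]),np.array([c["k1"],0,0,0.])).reshape(-1,2)
    d=np.c_[s[:,0],-s[:,1],-np.ones(len(s))]
    return d@R(c).T
def onz(c,uv,z):
    d=rays(c,uv); o=np.array(c["xyz"]); return o+d*((z-o[2])/d[:,2])[:,None]
def dep(c,uv):
    uv=np.atleast_2d(np.array(uv)); d=rays(c,uv); D=np.array([c["depth"][int(round(v)),int(round(u))] for u,v in uv]); return np.array(c["xyz"])+d*D[:,None]
def proj(c,P):
    P=np.atleast_2d(P); q=(P-np.array(c["xyz"]))@R(c); s=np.c_[q[:,0]/-q[:,2],-q[:,1]/-q[:,2]]; r2=(s**2).sum(1); s=s*(1+c["k1"]*r2)[:,None]; return s*K(c)+[c["cx"],c["cy"]]
E
python3 - <<'E'
from h import *
for n in("top","side"):
    c=snap(n,n+"0"); print({k:v for k,v in c.items() if k not in("pixels","depth")})
print(bot.read_state())
E
```

```text
{'fovy': 49.81299752665535, 'cx': 323.1803833367414, 'cy': 241.65960331458527, 'k1': -0.1501834247561863, 'xyz': array([ 0.38278982, -0.00240584,  1.01648633]), 'attitude': array([ 0.16078124, -0.10631455, -1.54804654])}
{'fovy': 45.6276461834023, 'cx': 324.07563295547806, 'cy': 239.15988028441197, 'k1': -0.008455030836907986, 'xyz': array([ 0.2209648 , -0.60110088,  0.57798013]), 'attitude': array([ 0.94975577, -0.23589139, -0.4658638 ])}
{'time': 0.1, 'q': array([-1.33490806e+00,  2.64703113e-01,  1.60525474e+00, -1.30945320e-05,
        1.27372245e+00, -3.69114283e-02]), 'joint_vel': array([-0.00020343, -0.0033838 , -0.00406525, -0.00014962, -0.00028824,
        0.0005322 ]), 'joint_torque': array([ 4.67602064e-07, -5.16708148e+01, -3.68589413e+01, -9.51104948e-05,
        6.25208908e-03,  7.31648214e-06]), 'tool_pos': array([ 0.18167837, -0.6493261 ,  0.20126021]), 'tcp_rot': array([-3.11035576e+00, -4.26908925e-01,  3.45048333e-04]), 'wrist_force': array([-0.82568665,  0.6831502 ,  0.71652736]), 'torque': array([-0.01949077,  0.01616819,  0.03150885]), 'width': 0.9990820853230356}
```

View pics/top0.png

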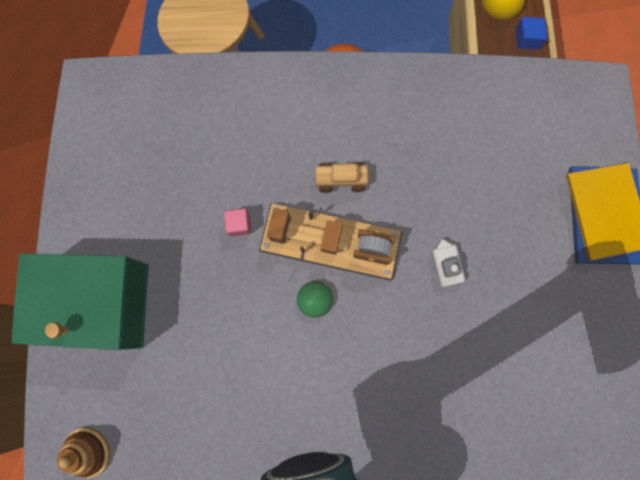

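View pics/side0.png

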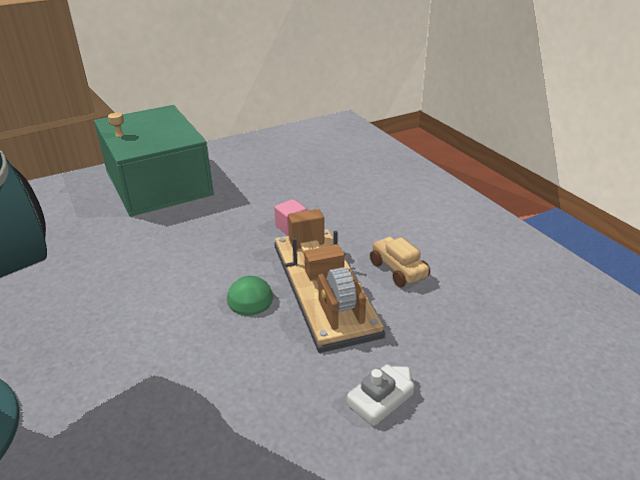

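The top view shows the gauge, with the wheel near (376,245), the jaw at (332,236), the fixed jaw at (279,226), and the ears near (311,214) and (303,251). The side view shows the ears near (295,252) and (335,240). I'll zoom in on both.

```bash
python3 - <<'E'
from h import *
c=load("top0");s=load("side0")
a=cv2.resize(c["pixels"][190:290,250:410],None,fx=5,fy=5,interpolation=cv2.INTER_CUBIC)
cv2.imwrite("pics/topz.png",a[:,:,::-1])
a=cv2.resize(s["pixels"][200:355,265:395],None,fx=3.8,fy=3.8,interpolation=cv2.INTER_CUBIC)
cv2.imwrite("pics/sidez.png",a[:,:,::-1])
for uv in [(376,245),(332,236),(279,226),(311,214),(303,251),(265,250)]: print(uv,dep(c,uv).round(4))
for uv in [(340,285),(325,262),(307,225),(295,245),(336,236)]: print(uv,dep(s,uv).round(4))
E
```

```text
(376, 245) [[ 0.5367 -0.0641  0.0945]]
(332, 236) [[0.5553 0.016  0.0761]]
(279, 226) [[0.5718 0.1146 0.081 ]]
(311, 214) [[0.5987 0.0566 0.0662]]
(303, 251) [[0.5308 0.0712 0.0471]]
(265, 250) [[0.5355 0.1479 0.0215]]
(340, 285) [[ 0.5285 -0.0781  0.0853]]
(325, 262) [[0.5492 0.0024 0.0644]]
(307, 225) [[0.57   0.1011 0.0681]]
(295, 245) [[0.5315 0.0682 0.0615]]
(336, 236) [[0.5976 0.0537 0.0651]]
```

View pics/topz.png

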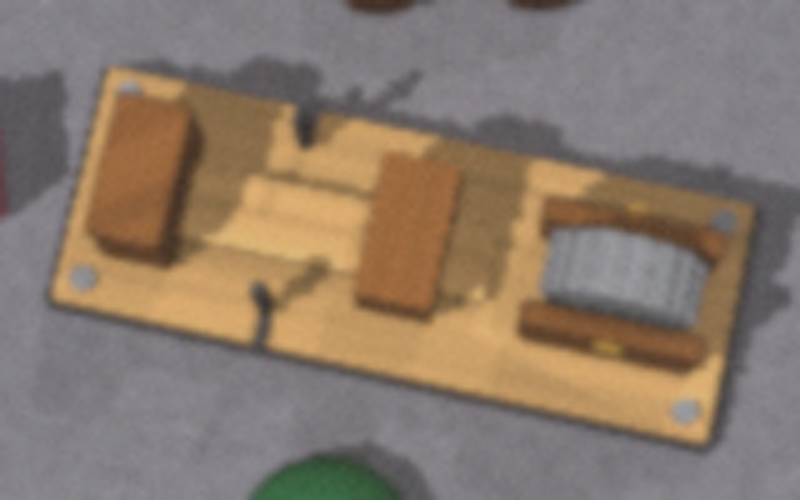

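View pics/sidez.png

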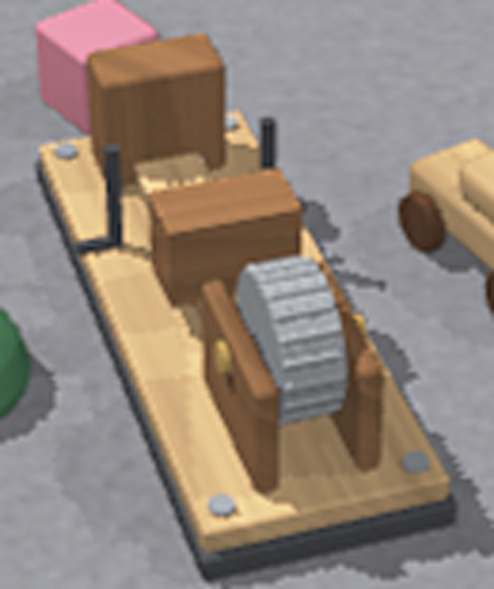

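```bash
python3 - <<'E'
from h import *
c=load("top0");s=load("side0")
T=lambda p:(np.array(p)+.5)/5-.5+[250,190]
S=lambda p:(np.array(p)+.5)/3.8-.5+[265,200]
pt=lambda ps:onz(c,T(ps),.072).round(4); ps_=lambda ps:onz(s,S(ps),.072).round(4)
print("jaw top",pt([(385,155),(462,165),(436,306),(358,298)]))
print("jaw side",ps_([(150,194),(274,170),(299,205),(158,235)]))
print("ears top",pt([(303,108),(262,290)]),"side",ps_([(267,121),(112,149)]))
print("fixed top",onz(c,T([(190,105),(160,250)]),.078),"side",onz(s,S([(90,57),(208,38),(222,66),(104,83)]),.078))
# bed mask corners
hsv=cv2.cvtColor(c["pixels"],cv2.COLOR_RGB2HSV)
print("bed corners h?",dep(c,[(265,248),(393,270),(270,210)]))
print(onz(c,T([(108,70),(755,205),(712,440),(52,300)]),.024))
print("ear px");
for n,cc,r in(("top",c,(200,225,305,316)),("top",c,(244,262,296,310)),("side",s,(234,270,290,300)),("side",s,(226,250,330,340))):
    g=cc["pixels"][r[0]:r[1],r[2]:r[3]].sum(2)//3; print(n,r); print(g)
E
```

```text
jaw top [[ 0.5852  0.0267  0.072 ]
 [ 0.5818 -0.0021  0.072 ]
 [ 0.5284  0.0067  0.072 ]
 [ 0.5309  0.0356  0.072 ]]
jaw side [[ 0.5305  0.0342  0.072 ]
 [ 0.5821  0.0244  0.072 ]
 [ 0.5787 -0.0015  0.072 ]
 [ 0.5207  0.0083  0.072 ]]
ears top [[0.6028 0.0579 0.072 ]
 [0.5334 0.0713 0.072 ]] side [[0.5974 0.0569 0.072 ]
 [0.5314 0.0703 0.072 ]]
fixed top [[0.60200156 0.09985592 0.078     ]
 [0.54679434 0.10915689 0.078     ]] side [[0.55074629 0.13055968 0.078     ]
 [0.60291113 0.1191465  0.078     ]
 [0.59719536 0.09585458 0.078     ]
 [0.54682943 0.10875127 0.078     ]]
bed corners h? [[ 0.53930474  0.14789931  0.02236128]
 [ 0.50160003 -0.10318365  0.01094872]
 [ 0.61537673  0.14079774  0.0241676 ]]
[[ 0.62849122  0.13895615  0.024     ]
 [ 0.57769731 -0.116824    0.024     ]
 [ 0.48530885 -0.0999617   0.024     ]
 [ 0.53571514  0.1573894   0.024     ]]
ear px
top (200, 225, 305, 316)
[[129 132 134 136 133 132 136 131 132 127 129]
 [119 125 128 131 132 128 130 134 134 130 129]
 [100 106 115 120 116 112 115 123 128 128 129]
 [ 92  92  95 102  99  95  98 108 115 126 132]
 [ 89  91 
[... 3999 characters left out ...]
94 149 162]
 [173 147 160 113  45  49  45  95 149 162]
 [183 166 147 112  46  50  45  96 150 161]
 [192 184 146 110  46  52  45  95 149 158]
 [179 193 174 107  47  51  45  96 148 158]
 [142 179 159  95  48  51  46  95 147 159]
 [116 116 114  88  50  51  45  94 145 158]
 [121 121 117  91  50  52  46  93 145 158]
 [121 123 119  91  50  51  44  95 146 160]
 [121 123 118  90  48  50  42 104 156 162]
 [122 122 118  88  44  43  43 110 160 162]
 [118 116 117 100  88  96  91 105 135 158]
 [119 114 124 127 137 147 136 131 130 151]
 [131 131 131 131 131 130 130 129 133 149]
 [129 129 129 130 129 129 129 128 128 132]
 [129 128 128 127 129 129 127 127 126 126]
 [128 128 127 127 127 128 128 128 127 128]]
```

The two views agree. The jaw-to-mark distance along the gauge y axis is 34.8 mm from the top camera and 35.2 mm from the side. That means about 88 mm of rim travel. The gauge yaw is about -11.2°, and wheel_top is near (0.540, -0.063, 0.094), which matches the depth reading. I'll go to a hover behind the wheel top with the fingers shut.

>>> move_arm --pt "10 -9 0 2 60" --pt "35 -32 0 6 20" --pt "65 -60 0 10 0" --pt "95 -87 0 14 0" --pt "125 -115 0 18 0" --pt "155 -142 0 22 0" --pt "185 -170 0 26 0" --pt "215 -197 0 26.8 0" --pt "245 -225 0 26.8 0" --pt "275 -252 0 26.8 0" --pt "305 -280 0 26.8 0" --pt "335 -307 0 26.8 0" --pt "365 -335 0 26.8 0" --pt "395 -362 0 26.8 0" --pt "425 -390 0 26.8 0" --pt "455 -417 0 26.8 0" --pt "480 -440 0 26.8 0" --pt "491 -450 0 26.8 0" --pt "494 -453 0 26.8 0" --pt "494 -453 0 26.8 0" --newtons 40

```text
time: 2.1
tool_pos: [0.5351, -0.0809, 0.2021]
tcp_rot: [3.126, -0.305, -0.002]
wrist_force: [-0.7, -0.3, -0.0]
width: -0.0
```

>>> move_arm --pt "1 0 20 0 0" --pt "1 0 50 0 0" --pt "1 0 75 0 0" --pt "1 0 86 0 0" --pt "1 0 90 0 0" --pt "1 0 90 0 0" --pt "1 0 90 0 0"

```text
time: 2.8
tool_pos: [0.5376, -0.0815, 0.1139]
tcp_rot: [3.126, -0.306, 0.004]
wrist_force: [0.1, -0.3, -0.0]
width: 0.001
```

```bash
cat > look.py <<'E'
import sys
from h import *
t=sys.argv[1]
c=snap("top","t"+t); s=snap("side","s"+t)
a=cv2.resize(c["pixels"][190:290,250:410],None,fx=5,fy=5,interpolation=cv2.INTER_CUBIC)[:,:800]
b=cv2.resize(s["pixels"][200:355,265:395],None,fx=3.8,fy=3.8,interpolation=cv2.INTER_CUBIC)
cv2.imwrite(f"pics/tz{t}.png",a[:,:,::-1]);cv2.imwrite(f"pics/sz{t}.png",b[:,:,::-1])
st=bot.read_state(); print(st["time"],st["tool_pos"].round(4),st["wrist_force"].round(2))
E
python3 look.py 1
```

```text
2.9 [ 0.5377 -0.0812  0.1141] [-0.61 -0.23 -0.31]
```

View pics/sz1.png

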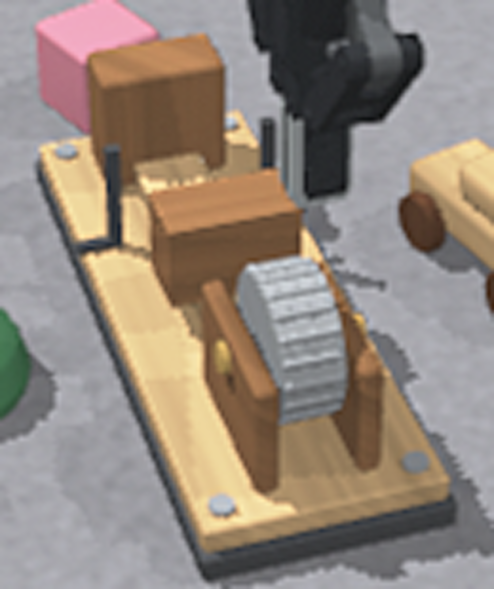

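View pics/tz1.png

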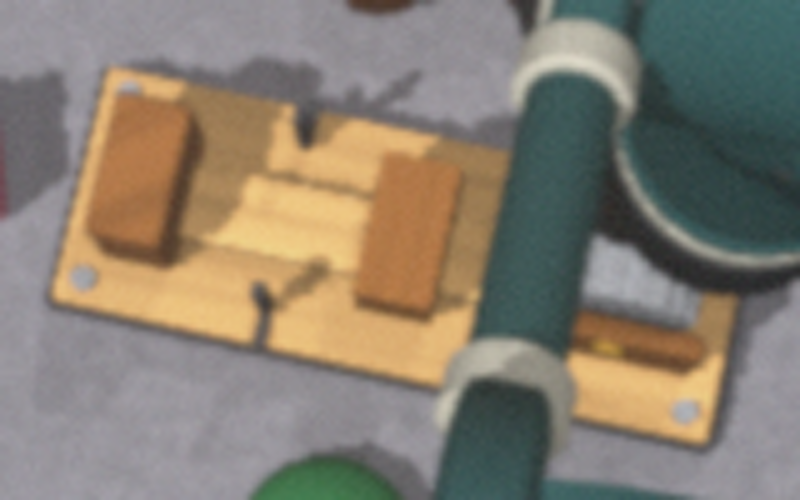

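```bash
python3 - <<'E'
from h import *
s=load("s1");c=load("t1")
p=proj(s,[[.5377,-.081,.114],[.5396,-.0634,.094]]); print(p, (p-[265,200]+.5)*3.8, s["xyz"])
uv=(265+330/3.8,200+185/3.8);print(dep(s,[uv,(265+292/3.8,200+160/3.8),(340,285)]))
cv2.imwrite("pics/s1full.png",s["pixels"][:,:,::-1])
E
```

```text
[[347.23347808 267.35350226]
 [341.69858322 271.72850514]] [[314.38721671 257.84330857]
 [293.35461622 274.46831953]] [ 0.2209648  -0.60110088  0.57798013]
[[ 0.53604451 -0.09420377  0.15345186]
 [ 0.52559852 -0.08650291  0.16262944]
 [ 0.52776944 -0.07925226  0.08636678]]
```

View pics/s1full.png

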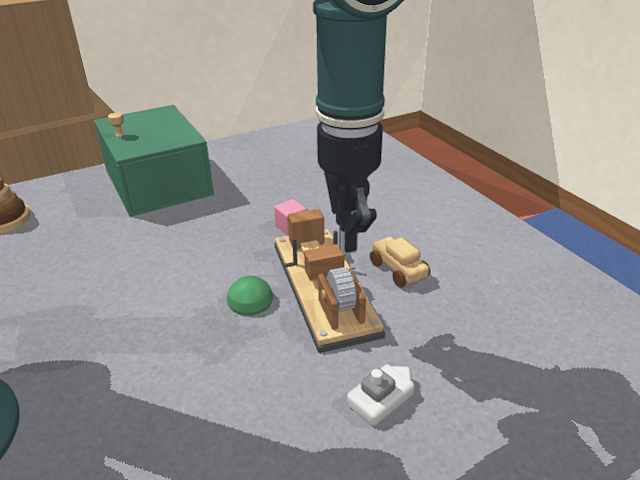

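```bash
python3 - <<'E'
from h import *
s=load("s1")
a=cv2.resize(s["pixels"][160:290,290:400],None,fx=4.6,fy=4.6,interpolation=cv2.INTER_CUBIC)
cv2.imwrite("pics/s1z.png",a[:,:,::-1])
for u in (335,338,340,342,344,347,350,354):
    vs=range(236,272,4); P=dep(s,[(u,v) for v in vs]); print(u,[tuple((p*1000).astype(int)) for p in P])
E
```

```text
335 [(np.int64(595), np.int64(53), np.int64(65)), (np.int64(597), np.int64(56), np.int64(55)), (np.int64(596), np.int64(55), np.int64(48)), (np.int64(574), np.int64(17), np.int64(71)), (np.int64(570), np.int64(9), np.int64(70)), (np.int64(565), np.int64(1), np.int64(70)), (np.int64(565), np.int64(0), np.int64(63)), (np.int64(565), np.int64(0), np.int64(56)), (np.int64(564), np.int64(-1), np.int64(49))]
338 [(np.int64(648), np.int64(134), np.int64(0)), (np.int64(643), np.int64(126), np.int64(-2)), (np.int64(585), np.int64(27), np.int64(69)), (np.int64(580), np.int64(16), np.int64(70)), (np.int64(573), np.int64(6), np.int64(71)), (np.int64(569), np.int64(0), np.int64(70)), (np.int64(569), np.int64(-1), np.int64(63)), (np.int64(568), np.int64(-3), np.int64(57)), (np.int64(569), np.int64(-1), np.int64(48))]
340 [(np.int64(526), np.int64(-79), np.int64(167)), (np.int64(526), np.int64(-80), np.int64(161)), (np.int64(525), np.int64(-81), np.int64(156)), (np.int64(526), np.int64(-79), np.int64(148)), (np.int64(576), np.int64(4), np.int64(72)), (np.int64(572), np.int64(-1), np.int64(69)), (np
[... 1530 characters left out ...]
64(162)), (np.int64(534), np.int64(-92), np.int64(154)), (np.int64(536), np.int64(-88), np.int64(144)), (np.int64(636), np.int64(73), np.int64(-1)), (np.int64(631), np.int64(63), np.int64(-1)), (np.int64(623), np.int64(51), np.int64(0)), (np.int64(604), np.int64(20), np.int64(20))]
354 [(np.int64(537), np.int64(-95), np.int64(173)), (np.int64(537), np.int64(-96), np.int64(168)), (np.int64(537), np.int64(-96), np.int64(161)), (np.int64(539), np.int64(-94), np.int64(153)), (np.int64(541), np.int64(-91), np.int64(144)), (np.int64(643), np.int64(71), np.int64(-2)), (np.int64(637), np.int64(60), np.int64(-1)), (np.int64(629), np.int64(48), np.int64(0)), (np.int64(624), np.int64(40), np.int64(0))]
```

View pics/s1z.png

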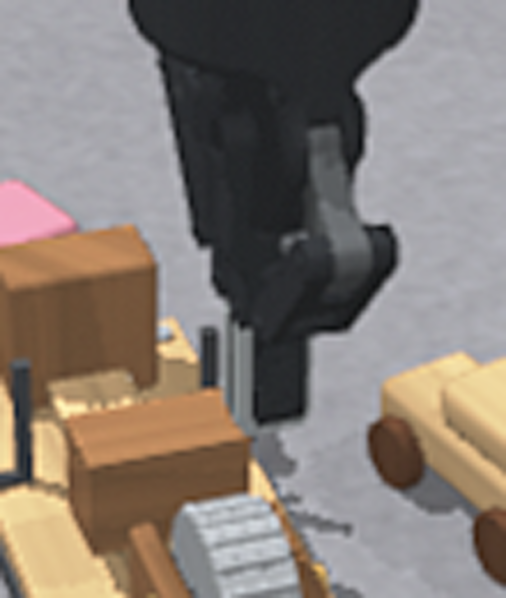

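The side depth puts the finger tips at z of about 0.142, but the TCP reads 0.114. I'll look again before descending.

```bash
cat > tip.py <<'E'
import sys
from h import *
s=snap("side",sys.argv[1])
st=bot.read_state(); print(st["time"],st["tool_pos"].round(4),st["q"].round(4),st["wrist_force"].round(2))
for u in (342,347,352):
    P=dep(s,[(u,v) for v in range(240,290,2)]); m=(P[:,1]<-.07)&(P[:,2]>.1); print(u,[tuple((p*1000).round().astype(int).tolist()) for p in P[m]][-3:])
E
python3 tip.py s2
```

```text
2.95 [ 0.5376 -0.0811  0.1139] [-0.1956  0.0885  1.9797 -0.      1.0709  1.5702] [ 0.01 -0.94  0.03]
342 [(525, -88, 154), (526, -87, 150), (527, -85, 146)]
347 [(529, -94, 154), (531, -91, 148), (533, -88, 142)]
352 [(536, -95, 155), (536, -94, 152), (539, -90, 144)]
```

>>> move_arm --pt "0 0 4 0 0" --pt "0 0 8 0 0" --pt "0 0 12 0 0" --pt "0 0 15 0 0" --pt "0 0 15 0 0" --pt "0 0 15 0 0"

```text
time: 3.55
tool_pos: [0.5364, -0.0808, 0.0972]
tcp_rot: [-3.127, 0.306, 0.001]
wrist_force: [-0.0, -0.2, -0.3]
width: -0.001
```

```bash
python3 tip.py s3;python3 - <<'E'
from h import *
s=load("s3")
a=cv2.resize(s["pixels"][160:290,290:400],None,fx=4.6,fy=4.6,interpolation=cv2.INTER_CUBIC)
cv2.imwrite("pics/s3z.png",a[:,:,::-1])
E
```

```text
3.6 [ 0.5366 -0.0809  0.0975] [-0.1955  0.1057  1.9942 -0.      1.0418  1.5702] [-0.2  -0.09 -0.41]
342 [(526, -88, 135), (527, -85, 130), (526, -87, 128)]
347 [(529, -94, 138), (529, -94, 135), (533, -88, 126)]
352 [(536, -96, 140), (535, -97, 137), (541, -88, 126)]
```

View pics/s3z.png

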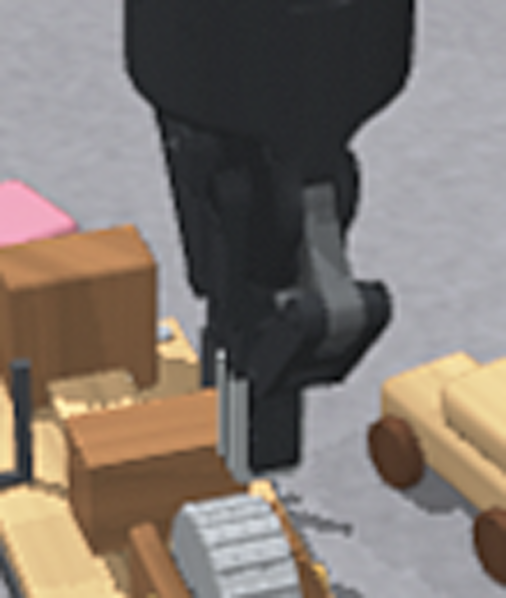

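>>> move_arm --pt "1 0 2 0 0" --pt "1 0 4 0 0" --pt "1 0 6 0 0" --pt "1 0 6 0 0"

```text
time: 4.0
tool_pos: [0.5372, -0.081, 0.091]
tcp_rot: [-3.127, 0.306, 0.001]
wrist_force: [-0.6, -1.0, -0.3]
width: -0.002
```

```bash
python3 tip.py s4
```

```text
4.05 [ 0.5373 -0.081   0.0912] [-0.1955  0.1142  1.9976 -0.      1.0304  1.5702] [-0.4  -0.4   0.64]
342 [(527, -86, 127), (526, -88, 125), (526, -88, 122)]
347 [(529, -94, 131), (530, -92, 126), (533, -89, 120)]
352 [(537, -94, 132), (537, -94, 129), (540, -89, 120)]
```

>>> move_arm --pt "0 0 3 0 0" --pt "0 0 6 0 0" --pt "0 0 9 0 0" --pt "0 0 12 0 0" --pt "0 0 12 0 0"

```text
time: 4.55
tool_pos: [0.5369, -0.081, 0.0787]
tcp_rot: [-3.127, 0.306, 0.002]
wrist_force: [-0.2, -0.1, -0.4]
width: 0.001
```

>>> move_arm --pt "0 0 1 0 0" --pt "0 0 2 0 0" --pt "0 0 3 0 0" --pt "0 0 4 0 0" --pt "0 0 4 0 0"

```text
time: 5.05
tool_pos: [0.5374, -0.081, 0.0753]
tcp_rot: [-3.127, 0.306, 0.0]
wrist_force: [-0.3, -0.6, -0.2]
width: -0.001
```

```bash
python3 tip.py s5;python3 - <<'E'
from h import *
s=load("s5")
a=cv2.resize(s["pixels"][180:310,280:390],None,fx=4.6,fy=4.6,interpolation=cv2.INTER_CUBIC)
cv2.imwrite("pics/s5z.png",a[:,:,::-1])
E
```

```text
5.1 [ 0.5375 -0.081   0.0754] [-0.1955  0.1322  2.01    0.      0.9994  1.5702] [-1.15 -0.06  0.71]
342 [(526, -87, 114), (526, -87, 112), (526, -87, 108)]
347 [(529, -94, 118), (530, -94, 115), (531, -93, 110)]
352 [(537, -95, 116), (537, -95, 113), (540, -90, 105)]
```

View pics/s5z.png

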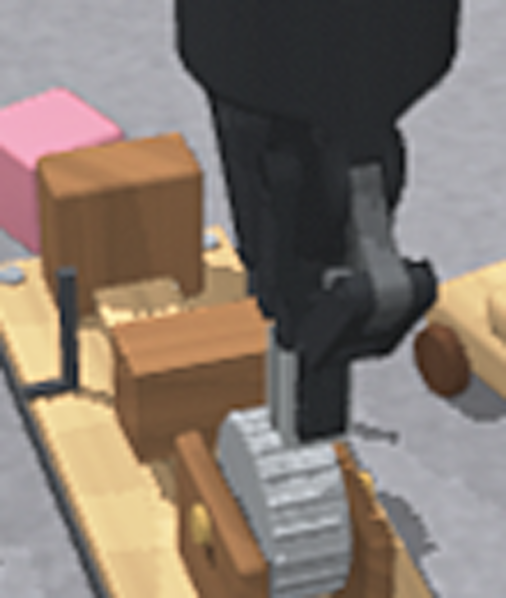

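>>> move_arm --pt "0 0 1 0 0" --pt "0 0 2 0 0" --pt "0 0 3 0 0" --pt "0 0 4 0 0" --pt "0 0 4 0 0"

```text
time: 5.6
tool_pos: [0.5373, -0.081, 0.0712]
tcp_rot: [-3.127, 0.306, 0.001]
wrist_force: [-0.5, -0.7, -0.4]
width: -0.0
```

>>> move_arm --pt "0 0 1 0 0" --pt "0 0 2 0 0" --pt "0 0 2 0 0"

```text
time: 5.9
tool_pos: [0.5374, -0.081, 0.0693]
tcp_rot: [-3.127, 0.306, 0.0]
wrist_force: [-0.8, 0.8, -0.6]
width: -0.001
```

>>> move_arm --pt "0 0 1 0 0" --pt "0 0 2 0 0" --pt "0 0 2 0 0"

```text
time: 6.2
tool_pos: [0.5374, -0.081, 0.0673]
tcp_rot: [-3.127, 0.306, 0.0]
wrist_force: [0.7, 0.4, 0.2]
width: 0.001
```

>>> move_arm --pt "0 0 1 0 0" --pt "0 0 2 0 0" --pt "0 0 2 0 0"

```text
time: 6.5
tool_pos: [0.5374, -0.0811, 0.0653]
tcp_rot: [-3.127, 0.306, 0.0]
wrist_force: [0.8, 0.5, 0.1]
width: 0.003
```

```bash
python3 tip.py s6;python3 - <<'E'
from h import *
s=load("s6")
a=cv2.resize(s["pixels"][210:310,300:390],None,fx=5.5,fy=5.5,interpolation=cv2.INTER_CUBIC)
cv2.imwrite("pics/s6z.png",a[:,:,::-1])
E
```

```text
6.55 [ 0.5374 -0.0811  0.0654] [-0.1956  0.1443  2.0175  0.      0.9801  1.5702] [ 0.27 -0.49 -0.31]
342 [(527, -86, 107), (526, -87, 104), (527, -86, 100)]
347 [(530, -94, 111), (529, -95, 109), (530, -94, 105)]
352 [(537, -94, 108), (536, -96, 107), (537, -94, 102)]
```

View pics/s6z.png

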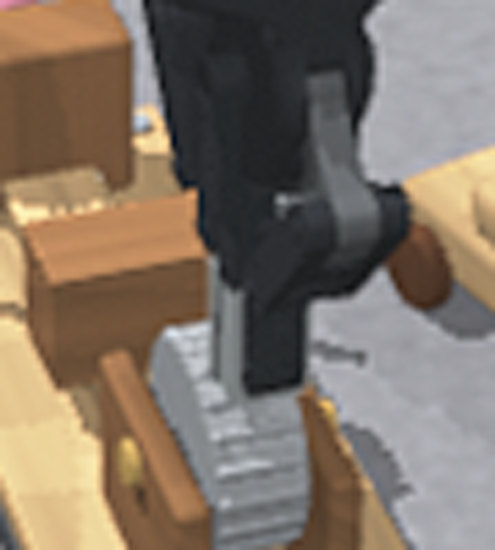

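>>> move_arm --pt "0 0 1 0 0" --pt "0 0 2 0 0" --pt "0 0 2 0 0"

```text
time: 6.85
tool_pos: [0.5374, -0.0811, 0.0633]
tcp_rot: [-3.127, 0.306, 0.0]
wrist_force: [-0.1, 0.4, -0.5]
width: 0.002
```

>>> move_arm --pt "0 0 1 0 0" --pt "0 0 2 0 0" --pt "0 0 2 0 0"

```text
time: 7.15
tool_pos: [0.5375, -0.0811, 0.0614]
tcp_rot: [3.127, -0.306, -0.0]
wrist_force: [0.1, -0.1, 0.7]
width: 0.004
```

>>> move_arm --pt "0 0 1 0 0" --pt "0 0 2 0 0" --pt "0 0 2 0 0"

```text
time: 7.45
tool_pos: [0.5376, -0.0814, 0.0599]
tcp_rot: [3.126, -0.305, 0.0]
wrist_force: [-2.4, -1.1, 4.6]
width: -0.002
```

```bash
python3 tip.py s7;python3 - <<'E'
from h import *
s=load("s7")
a=cv2.resize(s["pixels"][210:310,300:390],None,fx=5.5,fy=5.5,interpolation=cv2.INTER_CUBIC)
cv2.imwrite("pics/s7z.png",a[:,:,::-1])
E
```

```text
7.5 [ 0.5376 -0.0814  0.0599] [-1.9570e-01  1.5110e-01  2.0213e+00 -5.0000e-04  9.6890e-01  1.5702e+00] [-1.93 -1.61  5.01]
342 [(527, -86, 107), (525, -89, 107), (526, -87, 101)]
347 [(529, -96, 109), (530, -94, 105), (529, -95, 102)]
352 [(536, -97, 108), (538, -94, 102), (536, -96, 100)]
```

View pics/s7z.png

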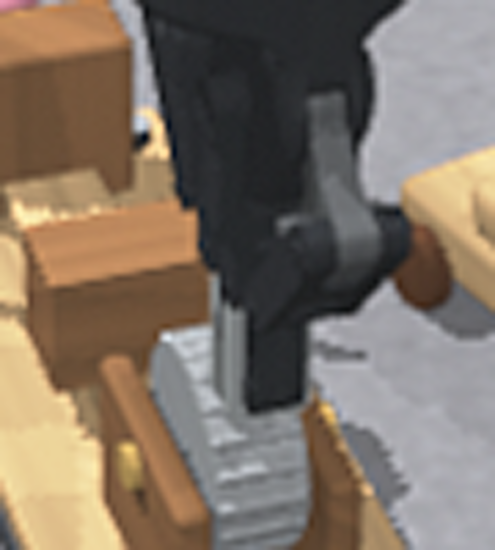

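Contact comes at a reported TCP z of about 0.060, with about 5 N up. The real tip is therefore about 33 mm above the reported TCP, as the camera showed. Now a first forward stroke of 20 mm. Tool -y is gauge +y.

>>> move_arm --pt "0 -2 1 0 0" --pt "0 -4 1 0 0" --pt "0 -6 1 0 0" --pt "0 -8 1 0 0" --pt "0 -10 1 0 0" --pt "0 -12 1 0 0" --pt "0 -14 1 0 0" --pt "0 -16 1 0 0" --pt "0 -18 1 0 0" --pt "0 -20 1 0 0" --pt "0 -20 1 0 0"

```text
time: 8.6
tool_pos: [0.5419, -0.0611, 0.0593]
tcp_rot: [-3.126, 0.306, -0.002]
wrist_force: [-1.4, 0.8, 6.5]
width: -0.001
```

```bash
python3 look.py 8
```

```text
8.7 [ 0.5419 -0.061   0.0593] [-3.08  1.03  6.73]
```

View pics/tz8.png

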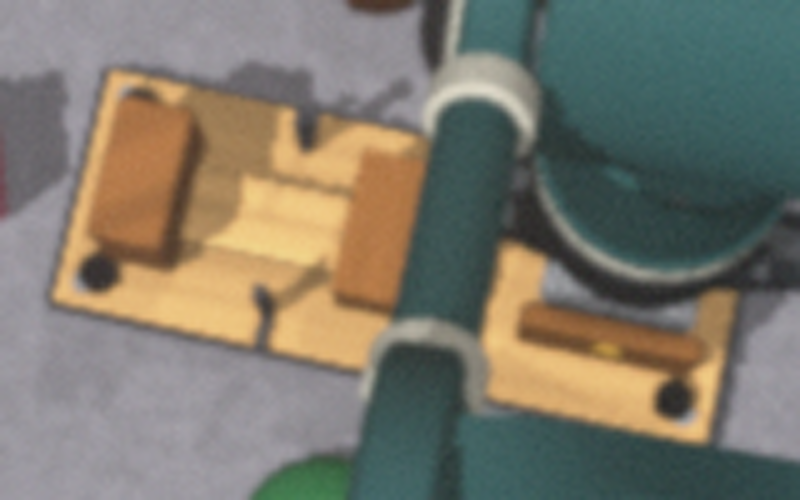

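View pics/sz8.png

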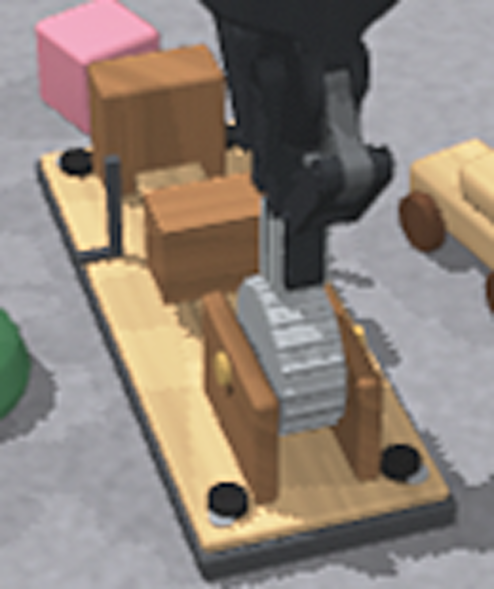

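The jaw moved with the wheel. In the top crop its edge went from (358,298) to (336,298). The bed is pressed about 4 mm. I'll continue the stroke.

>>> move_arm --pt "0 -2 0 0 0" --pt "0 -4 0 0 0" --pt "0 -6 0 0 0" --pt "0 -8 0 0 0" --pt "0 -10 0 0 0" --pt "0 -12 0 0 0" --pt "0 -14 0 0 0" --pt "0 -16 0 0 0" --pt "0 -18 0 0 0" --pt "0 -18 0 0 0"

```text
time: 9.7
tool_pos: [0.5457, -0.0428, 0.0591]
tcp_rot: [-3.125, 0.306, -0.002]
wrist_force: [0.1, 2.0, 4.7]
width: -0.001
```

```bash
python3 look.py 9
```

```text
9.8 [ 0.5456 -0.0429  0.059 ] [0.3  3.35 4.92]
```

View pics/sz9.png

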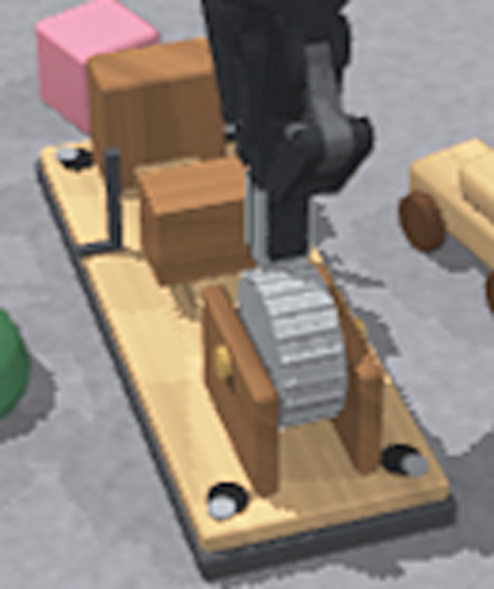

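View pics/tz9.png

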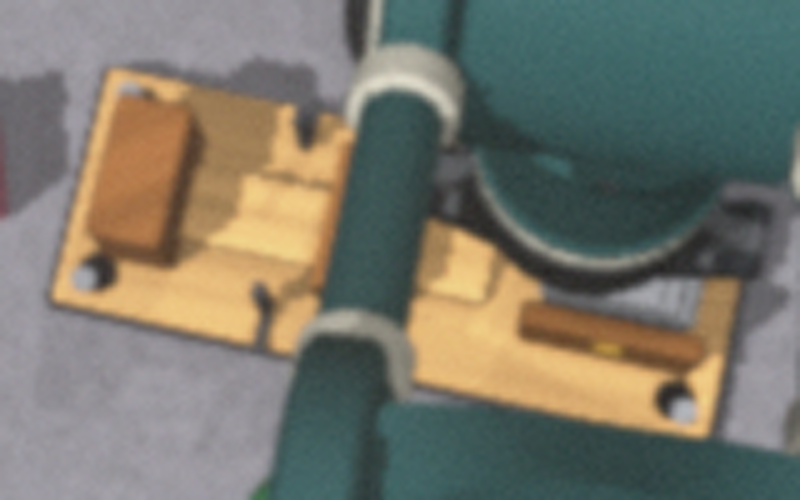

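>>> move_arm --pt "0 0 -4 0 0" --pt "0 0 -12 0 0" --pt "0 10 -15 0 0" --pt "0 25 -15 0 0" --pt "0 36 -15 0 0" --pt "0 38 -15 0 0" --pt "0 38 -10 0 0" --pt "0 38 -6 0 0" --pt "0 38 -3 0 0" --pt "0 38 -1 0 0" --pt "0 38 0 0 0" --pt "0 38 0 0 0"

```text
time: 11.0
tool_pos: [0.5372, -0.081, 0.0587]
tcp_rot: [3.126, -0.304, -0.001]
wrist_force: [-2.6, -1.5, 5.0]
width: -0.001
```

>>> move_arm --pt "0 -2 0 0 0" --pt "0 -4 0 0 0" --pt "0 -6 0 0 0" --pt "0 -8 0 0 0" --pt "0 -10 0 0 0" --pt "0 -12 0 0 0" --pt "0 -14 0 0 0" --pt "0 -16 0 0 0" --pt "0 -18 0 0 0" --pt "0 -20 0 0 0" --pt "0 -22 0 0 0" --pt "0 -24 0 0 0" --pt "0 -26 0 0 0" --pt "0 -28 0 0 0" --pt "0 -30 0 0 0" --pt "0 -30 0 0 0" --pt "0 -30 -10 0 0" --pt "0 -20 -20 0 0" --pt "0 0 -20 0 0" --pt "0 0 -20 0 0"

```text
time: 13.0
tool_pos: [0.5377, -0.083, 0.0795]
tcp_rot: [3.125, -0.308, 0.002]
wrist_force: [-0.2, 0.8, 0.2]
width: -0.0
```

```bash
python3 look.py 10
```

```text
13.1 [ 0.5374 -0.0816  0.0788] [-0.07 -0.54 -0.45]
```

View pics/sz10.png

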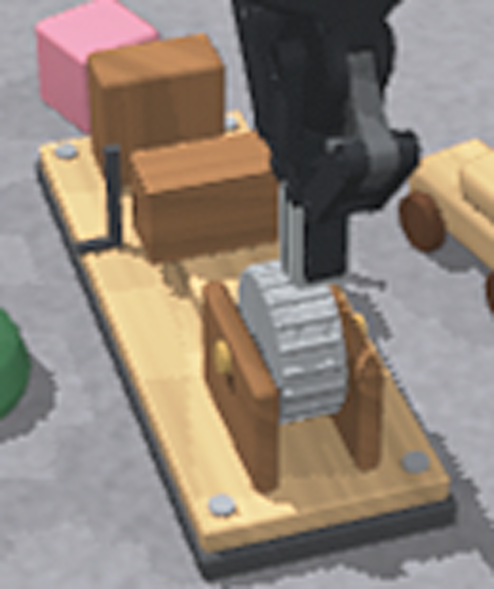

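View pics/tz10.png

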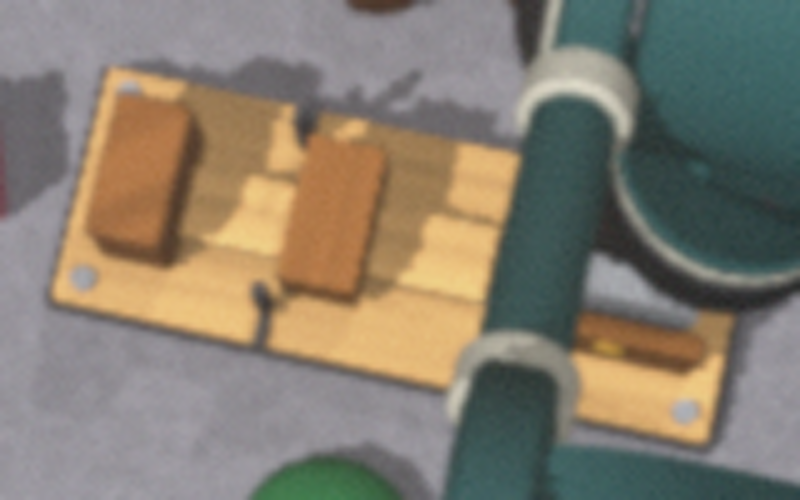

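The jaw is close now, with its gap-face edge at about (308,133)–(280,283) in the top crop. The ears are at (303,108) and (262,290).

```bash
cat > meas.py <<'E'
import sys
from h import *
def edge(tag,n):
    # sample profile along gauge y on plane z=.072 at several gauge x; find wood-dark/bright edge
    c=load(tag); u=np.array([.195,.981]);v=np.array([.981,-.195])
    g=cv2.cvtColor(c["pixels"],cv2.COLOR_RGB2LAB).astype(np.float32)
    out=[]
    for x in np.arange(.527,.557,.003):
        ys=np.arange(.11,.20,.0005); P=np.c_[x*v+ys[:,None]*u,np.full(len(ys),.072)]
        uv=proj(c,P).astype(np.float32)
        pr=cv2.remap(g,uv[:,0].reshape(1,-1),uv[:,1].reshape(1,-1),cv2.INTER_LINEAR)[0]
        out.append(pr)
    return ys,np.array(out)
def wood(pr): # jaw top: a high relative, dark L
    return pr
if __name__=="__main__":
  for tag in sys.argv[1:]:
    ys,o=edge(tag,0)
    m=np.median(o,0)
    # strongest gradient in L smoothed
    for ch in (0,1):
        L=cv2.GaussianBlur(m[:,ch].reshape(1,-1),(0,0),3)[0]; gr=np.gradient(L)
        i=np.argsort(-abs(gr)); pk=[k for k in range(1,len(gr)-1) if abs(gr[k])>=abs(gr[k-1]) and abs(gr[k])>abs(gr[k+1]) and abs(gr[k])>.5]
        print(tag,"La"[ch],[(round(ys[k],4),round(float(gr[k]),1)) for k in pk])
E
python3 meas.py top0 side0 t10 s10
python3 - <<'E'
from h import *
c=load("t10");s=load("s10")
a=cv2.resize(c["pixels"][205:255,290:340],None,fx=12,fy=12,interpolation=cv2.INTER_CUBIC); cv2.imwrite("pics/t10zz.png",a[:,:,::-1])
E
```

```text
top0 L [(np.float64(0.1125), 2.0), (np.float64(0.142), 3.9), (np.float64(0.1775), -0.5), (np.float64(0.1895), -4.6)]
top0 a [(np.float64(0.1125), 0.6), (np.float64(0.1405), -0.6)]
side0 L [(np.float64(0.1115), 0.9), (np.float64(0.1165), -0.7), (np.float64(0.122), 0.6), (np.float64(0.1395), -0.9), (np.float64(0.1595), -4.9)]
side0 a [(np.float64(0.1385), -0.9)]
t10 L [(np.float64(0.12), -4.9), (np.float64(0.1365), -3.3), (np.float64(0.1415), 3.5), (np.float64(0.1705), 4.8), (np.float64(0.1895), -4.7)]
t10 a [(np.float64(0.14), 0.9), (np.float64(0.1705), -0.8)]
s10 L [(np.float64(0.138), 6.7), (np.float64(0.1455), -0.8), (np.float64(0.151), 0.6), (np.float64(0.1675), -5.9)]
s10 a [(np.float64(0.138), 0.6), (np.float64(0.168), -0.6)]
```

View pics/t10zz.png

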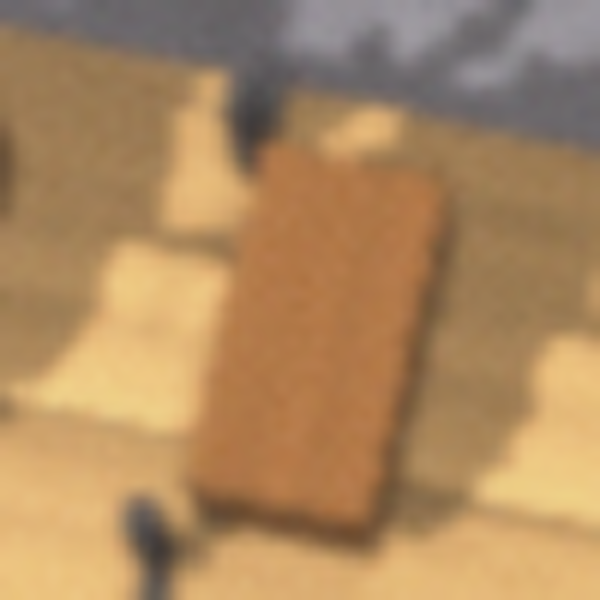

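```bash
python3 - <<'E'
from h import *
u=np.array([.195,.981])
c=load("top0");s=load("side0")
for cc,P in((c,[(301.9,247.6),(310.6,211.6)]),(s,[(294.1,239.0),(335.0,231.4)])):
    p=onz(cc,P,.072); print(p.round(4),(p[:,:2]@u).round(4))
E
```

```text
[[0.5334 0.0715 0.072 ]
 [0.602  0.0571 0.072 ]] [0.1742 0.1734]
[[0.5312 0.0699 0.072 ]
 [0.5977 0.057  0.072 ]] [0.1722 0.1725]
```

Remaining distance is 3.3 mm from the top view and 4.7 mm from the side, so about 4 mm or 10 mm of rim. I'll make a short centred stroke of 9 mm, then check.

>>> move_arm --pt "0 -6 0 0 0" --pt "0 -13 4 0 0" --pt "0 -13 10 0 0" --pt "0 -13 14 0 0" --pt "0 -13 17 0 0" --pt "0 -13 19 0 0" --pt "0 -13 20 0 0" --pt "0 -13 20 0 0" --pt "0 -15 20 0 0" --pt "0 -17 20 0 0" --pt "0 -19 20 0 0" --pt "0 -21 20 0 0" --pt "0 -22 20 0 0" --pt "0 -22 20 0 0" --pt "0 -22 14 0 0" --pt "0 -22 4 0 0" --pt "0 -10 -4 0 0" --pt "0 0 -4 0 0" --pt "0 0 -4 0 0"

```text
time: 15.0
tool_pos: [0.5374, -0.0826, 0.0828]
tcp_rot: [3.126, -0.308, 0.001]
wrist_force: [-0.4, 1.1, 0.1]
width: -0.0
```

```bash
python3 look.py 11; python3 meas.py t11 s11;python3 - <<'E'
from h import *
c=load("t11");s=load("s11")
a=cv2.resize(c["pixels"][205:255,290:340],None,fx=8,fy=8,interpolation=cv2.INTER_CUBIC)
b=cv2.resize(s["pixels"][220:270,285:335],None,fx=8,fy=8,interpolation=cv2.INTER_CUBIC)
cv2.imwrite("pics/z11.png",np.hstack([a,b])[:,:,::-1])
E
```

```text
15.1 [ 0.537  -0.0816  0.0821] [-0.16  0.33 -0.65]
t11 L [(np.float64(0.1245), -4.9), (np.float64(0.1395), -3.4), (np.float64(0.1445), 3.6), (np.float64(0.1735), 4.2), (np.float64(0.1895), -4.8)]
t11 a [(np.float64(0.143), 0.9), (np.float64(0.1735), -0.7)]
s11 L [(np.float64(0.1405), 6.7), (np.float64(0.1485), -0.8), (np.float64(0.154), 0.6), (np.float64(0.1645), 0.5), (np.float64(0.171), -5.8)]
s11 a [(np.float64(0.141), 0.6), (np.float64(0.171), -0.5)]
```

View pics/z11.png

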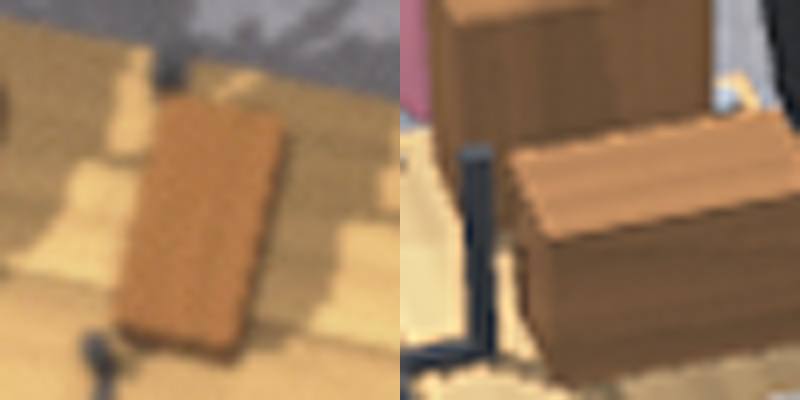

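View pics/sz11.png

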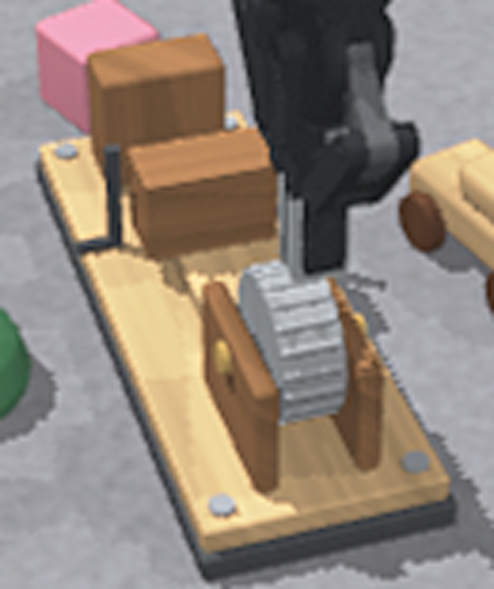

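```bash
python3 - <<'E'
from h import *
def ear(tag,r):
    g=load(tag)["pixels"].astype(float).sum(2)/3; a=g[r[0]:r[1],r[2]:r[3]]; 
    bg=np.minimum(a[:,0],a[:,-1])[:,None]*0+np.median(a[:,[0,-1]]); w=np.clip(bg*.75-a,0,None); print(tag,((w*np.arange(r[2],r[3])).sum(1)/w.sum(1)).round(2))
for t in("side0","s10","s11"): ear(t,(250,262,290,300)); 
for t in("side0","s10","s11"): ear(t,(231,238,330,341))
for t in("top0","t10","t11"): ear(t,(246,257,297,308))
for t in("top0","t10","t11"): ear(t,(212,219,306,315))
print(load("s11")["pixels"][234:248,288:304].sum(2)//3)
E
```

```text
side0 [295.31 294.78 294.41 294.45 294.55 294.59 294.69 294.68 294.72 294.79
 294.8  294.79]
s10 [295.33 294.93 294.41 294.45 294.55 294.6  294.7  294.7  294.73 294.8
 294.81 294.8 ]
s11 [295.5  295.36 294.96 294.96 295.08 294.99 294.83 294.8  294.73 294.8
 294.82 294.79]
side0 [334.97 335.15 335.14 335.15 335.14 335.13 335.1 ]
s10 [335.86 335.83 336.21 336.21 336.35 337.29 337.77]
s11 [335.89 336.23 336.15 336.92 337.34 337.63 337.66]
top0 [301.   301.68 302.19 302.51 302.87 303.   302.78 302.56 302.49 302.24
 302.04]
t10 [306.37 304.47 303.39 303.09 303.1  303.1  302.86 302.65 302.47 302.33
 302.14]
t11 [305.6  304.55 303.65 303.1  303.05 303.09 302.84 302.63 302.53 302.3
 302.11]
top0 [311.32 311.02 310.78 310.77 310.84 310.93 310.86]
t10 [311.35 311.15 310.82 310.81 310.79 310.37 310.22]
t11 [311.36 311.16 310.86 310.78 310.88    nan    nan]
[[108  90  92  93  89  82  82  82  84  82  85  87  83  84  82  77]
 [125  94  90  92  88  82  80  82  83  82  84  86  84  84  82  77]
 [173 105  87  93  87  81  80  82  83  81  84  86  83  81  80  75]
 [176 104  87  92  89  84  83  86  85  81  82  84  78  77  78  81]
 [182 119  85  89  91  95  95  98  91  79  86 100 110 113 108 117]
 [181 118  83  85  84  92  91  89  87  78 100 134 154 158 145 146]
 [188 137  81  87  75  63  60  52  69  80 100 136 145 141 140 139]
 [201 177  95  86  76  56  58  56  70  80  78 112 141 137 137 137]
 [197 183 120  81  76  59  58  57  66  78  84 106 131 142 140 140]
 [192 187 147  96  73  58  58  56  67  79  84  87 121 151 147 146]
 [189 199 185 122  70  58  57  55  68  80  74  81 117 142 147 144]
 [186 193 189 140  66  55  56  57  67  82  76  80  89 116 145 137]
 [185 189 200 178  88  52  56  57  67  79  75  80  92 111 138 142]
 [184 186 194 192 140  49  55  56  62  74  74  82  98  91 122 152]]<stdin>:4: RuntimeWarning: invalid value encountered in divide
```

The jaw is at -0.3 mm from the top view and -1.4 mm from the side, already inside tolerance. Both views put it slightly short, so I'll add one small centring nudge of 2.5 mm of rim. Then I'll retract fully and check.

>>> move_arm --pt "0 -8 0 0 0" --pt "0 -17 8 0 0" --pt "0 -17 14 0 0" --pt "0 -17 18 0 0" --pt "0 -17 21 0 0" --pt "0 -17 23 0 0" --pt "0 -17 24 0 0" --pt "0 -17 24 0 0" --pt "0 -18 24 0 0" --pt "0 -19 24 0 0" --pt "0 -19.5 24 0 0" --pt "0 -19.5 24 0 0" --pt "0 -19.5 18 0 0" --pt "0 -19.5 8 0 0" --pt "0 -19.5 -20 0 0" --pt "0 -19.5 -60 0 0" --pt "0 0 -100 0 0" --pt "0 40 -120 0 0" --pt "0 80 -120 0 0" --pt "0 80 -120 0 0"

```text
time: 17.1
tool_pos: [0.5223, -0.1637, 0.2045]
tcp_rot: [3.123, -0.311, 0.005]
wrist_force: [-0.3, 0.7, -0.7]
width: -0.004
```

>>> move_arm --pt "0 40 0 0 0" --pt "0 80 0 0 0" --pt "0 120 0 0 0" --pt "0 150 0 0 0" --pt "0 160 0 0 0" --pt "0 160 0 0 0"

```text
time: 17.7
tool_pos: [0.4908, -0.3169, 0.202]
tcp_rot: [-3.126, 0.309, 0.001]
wrist_force: [1.2, -0.2, -0.0]
width: -0.001
```

```bash
python3 look.py 12; python3 meas.py t12 s12;python3 - <<'E'
from h import *
c=load("t12");s=load("s12")
a=cv2.resize(c["pixels"][205:255,290:340],None,fx=8,fy=8,interpolation=cv2.INTER_CUBIC)
b=cv2.resize(s["pixels"][220:270,290:340],None,fx=8,fy=8,interpolation=cv2.INTER_CUBIC)
cv2.imwrite("pics/z12.png",np.hstack([a,b])[:,:,::-1])
E
```

```text
17.8 [ 0.4912 -0.3153  0.2021] [0.37 0.04 1.04]
t12 L [(np.float64(0.124), -4.6), (np.float64(0.14), -3.0), (np.float64(0.145), 3.1), (np.float64(0.174), 4.1), (np.float64(0.1895), -4.6)]
t12 a [(np.float64(0.1435), 0.9), (np.float64(0.173), -0.6)]
s12 L [(np.float64(0.141), 6.8), (np.float64(0.1485), -0.8), (np.float64(0.1545), 0.5), (np.float64(0.165), 0.5), (np.float64(0.171), -6.2), (np.float64(0.1875), 0.5)]
s12 a [(np.float64(0.141), 0.7), (np.float64(0.171), -0.6)]
```

View pics/z12.png

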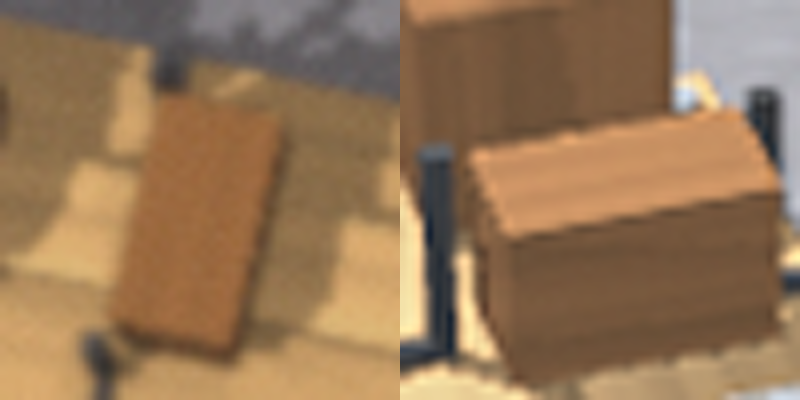

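View pics/s12.png

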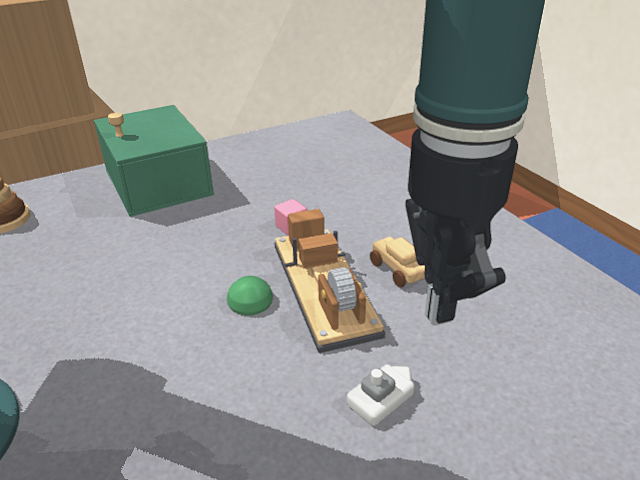

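The nudge took up slack only; the jaw moved about 0.2 mm. The two views disagree by a little over 1 mm on what remains, so I'll check the ear columns more carefully by projecting the point along their height.

```bash
python3 - <<'E'
from h import *
u=np.array([.195,.981]);v=np.array([.981,-.195])
for tag in("t12","s12"):
    c=load(tag); P0=onz
    # bias-corrected centre x from each view's jaw corners
    for g in(.171,.173,.175):
        for x in(.5415-.034,.5415+.034):
            P=[np.r_[x*v+g*u,z] for z in(.072,.06,.045,.03)]
            print(tag,g,round(x,4),proj(c,P).round(1).tolist())
s=load("s12");c=load("t12")
a=cv2.resize(s["pixels"][224:264,288:342],None,fx=14,fy=14,interpolation=cv2.INTER_NEAREST)
cv2.imwrite("pics/s12n.png",a[:,:,::-1])
a=cv2.resize(c["pixels"][206:260,292:330],None,fx=11,fy=11,interpolation=cv2.INTER_NEAREST)
cv2.imwrite("pics/t12n.png",a[:,:,::-1])
print(s["pixels"][226:250,296:332:4].sum(2)//3)
E
```

```text
t12 0.171 0.5075 [[303.3, 248.8], [303.8, 249.8], [304.3, 251.0], [304.9, 252.2]]
t12 0.171 0.5755 [[311.4, 213.8], [311.7, 215.2], [312.2, 216.9], [312.6, 218.5]]
t12 0.173 0.5075 [[302.3, 248.6], [302.8, 249.6], [303.3, 250.8], [303.9, 252.0]]
t12 0.173 0.5755 [[310.3, 213.5], [310.7, 214.9], [311.2, 216.7], [311.6, 218.3]]
t12 0.175 0.5075 [[301.2, 248.3], [301.7, 249.3], [302.3, 250.6], [302.9, 251.7]]
t12 0.175 0.5755 [[309.3, 213.3], [309.7, 214.7], [310.1, 216.5], [310.6, 218.1]]
s12 0.171 0.5075 [[294.4, 239.4], [294.7, 245.6], [295.1, 253.3], [295.4, 260.9]]
s12 0.171 0.5755 [[335.6, 231.8], [335.6, 238.0], [335.6, 245.7], [335.5, 253.1]]
s12 0.173 0.5075 [[294.1, 238.7], [294.4, 244.9], [294.7, 252.6], [295.1, 260.2]]
s12 0.173 0.5755 [[335.2, 231.2], [335.2, 237.4], [335.2, 245.0], [335.1, 252.5]]
s12 0.175 0.5075 [[293.8, 238.0], [294.1, 244.2], [294.4, 251.9], [294.8, 259.5]]
s12 0.175 0.5755 [[334.8, 230.5], [334.8, 236.7], [334.8, 244.3], [334.8, 251.8]]
[[ 88  88  82  84  92  93  90 144 181]
 [ 86  89  81  84  91  92  92 144 182]
 [ 86  88  83  83  92  92  91 143 177]
 [ 87  89  82  83  92  93  92 155 182]
 [ 87  88  82  83  90  91  91 173 199]
 [ 88  88  82  83  90  91  91 167 204]
 [ 88  88  82  84  91  91  90 165 206]
 [ 87  88  82  82  91  90  87 139 173]
 [ 88  88  81  83  87  87  97 114 157]
 [ 89  88  81  81  77 114 132 153 146]
 [ 88  87  76  86 109 155 153 149 148]
 [ 89  83  94 124 156 150 148 147 147]
 [ 95 120 134 155 149 146 147 146 147]
 [ 93 168 152 148 146 146 147 149 148]
 [ 73 152 145 145 147 149 150 148 144]
 [ 73 150 145 149 151 150 148 143 146]
 [ 70 140 151 153 150 146 143 147 150]
 [ 71 127 154 151 144 146 148 152 155]
 [ 71 122 148 144 146 150 152 154 144]
 [ 71  94 146 147 153 154 151 137  88]
 [ 70  99 149 154 156 145 127  81  88]
 [ 67 105 154 154 144 105  85  88  87]
 [ 66 104 151 136  84  86  88  87  86]
 [ 69 104 122  80  85  88  87  88  88]]
```

View pics/s12n.png

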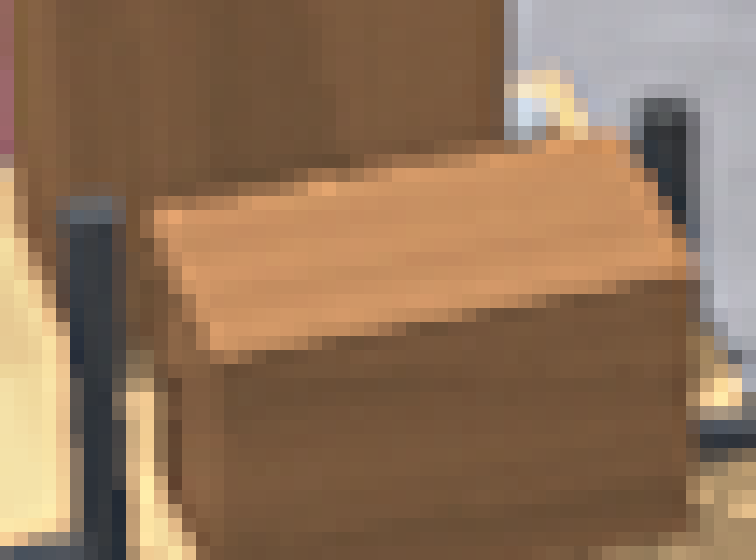

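View pics/t12n.png

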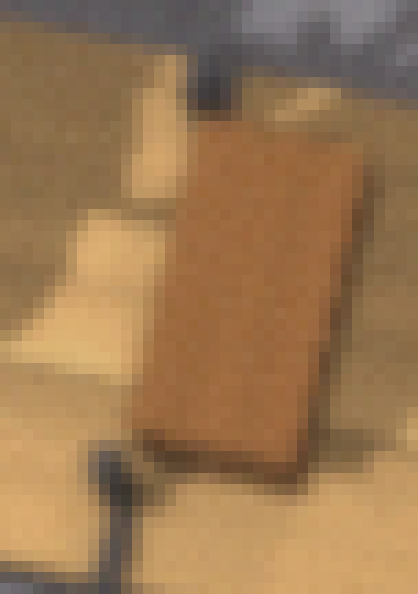

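Re-reading the edges, the side view gives about -2.3 mm and the top view about 0 ± 0.6, so roughly -1.2 mm combined. I'll do one more small stroke. About 1.5 mm of it is lost to slack, so I'll command 4.5 mm.

>>> move_arm --pt "0 -40 0 0 0" --pt "0 -80 0 0 0" --pt "0 -120 0 0 0" --pt "0 -160 0 0 0" --pt "0 -200 0 0 0" --pt "0 -235 0 0 0" --pt "0 -253 0 0 0" --pt "0 -256 30 0 0" --pt "0 -256 70 0 0" --pt "0 -256 105 0 0" --pt "0 -256 124 0 0" --pt "0 -256 132 0 0" --pt "0 -256 132 0 0"

```text
time: 19.1
tool_pos: [0.5395, -0.0639, 0.0694]
tcp_rot: [-3.126, 0.303, 0.004]
wrist_force: [0.6, 0.6, 0.6]
width: 0.002
```

>>> move_arm --pt "0 0 4 0 0" --pt "0 0 8 0 0" --pt "0 0 10 0 0" --pt "0 0 12 0 0" --pt "0 0 12 0 0" --pt "0 -1 12 0 0" --pt "0 -2 12 0 0" --pt "0 -3 12 0 0" --pt "0 -4 12 0 0" --pt "0 -4.5 12 0 0" --pt "0 -4.5 12 0 0" --pt "0 -4.5 6 0 0" --pt "0 -4.5 -4 0 0" --pt "0 -4.5 -30 0 0" --pt "0 -4.5 -70 0 0" --pt "0 10 -110 0 0" --pt "0 50 -130 0 0" --pt "0 90 -130 0 0" --pt "0 130 -130 0 0" --pt "0 170 -130 0 0"

```text
time: 21.1
tool_pos: [0.507, -0.2334, 0.2015]
tcp_rot: [3.127, -0.305, 0.001]
wrist_force: [0.3, -0.2, -0.1]
width: -0.0
```

>>> move_arm --pt "0 30 0 0 0" --pt "0 60 0 0 0" --pt "0 80 0 0 0" --pt "0 80 0 0 0" --pt "0 80 0 0 0"

```text
time: 21.6
tool_pos: [0.4917, -0.3105, 0.2005]
tcp_rot: [-3.126, 0.308, 0.001]
wrist_force: [-0.4, -0.5, 0.6]
width: -0.001
```

```bash
python3 look.py 13; python3 meas.py t13 s13;python3 - <<'E'
from h import *
s=load("s13");c=load("t13")
a=cv2.resize(s["pixels"][224:264,288:342],None,fx=14,fy=14,interpolation=cv2.INTER_NEAREST)
cv2.imwrite("pics/s13n.png",a[:,:,::-1])
a=cv2.resize(c["pixels"][206:260,292:330],None,fx=11,fy=11,interpolation=cv2.INTER_NEAREST)
cv2.imwrite("pics/t13n.png",a[:,:,::-1])
print(s["pixels"][230:242,296:332:4].sum(2)//3)
E
```

```text
21.7 [ 0.4921 -0.3097  0.2005] [-0.12 -0.23 -0.14]
t13 L [(np.float64(0.126), -4.5), (np.float64(0.1415), -3.4), (np.float64(0.1465), 3.3), (np.float64(0.1755), 4.0), (np.float64(0.1895), -4.4)]
t13 a [(np.float64(0.1455), 0.8), (np.float64(0.1745), -0.6)]
s13 L [(np.float64(0.1425), 6.9), (np.float64(0.1505), -0.8), (np.float64(0.156), 0.6), (np.float64(0.1665), 0.6), (np.float64(0.173), -6.5), (np.float64(0.1875), 0.5)]
s13 a [(np.float64(0.1425), 0.7), (np.float64(0.173), -0.6)]
[[ 87  88  81  82  90  92  90 171 199]
 [ 87  87  81  83  90  91  91 166 203]
 [ 87  87  82  82  90  90  90 163 202]
 [ 88  89  81  83  89  89  83 152 153]
 [ 87  88  81  80  85  93 110 146 147]
 [ 89  87  79  76  96 124 155 148 147]
 [ 87  83  77 118 136 154 148 148 147]
 [ 90  95 111 167 151 148 146 145 146]
 [ 96 130 154 148 146 145 146 147 147]
 [ 92 153 147 144 144 147 149 148 146]
 [ 73 147 144 145 148 150 149 144 142]
 [ 73 149 147 151 150 148 144 145 147]]
```

View pics/s13n.png

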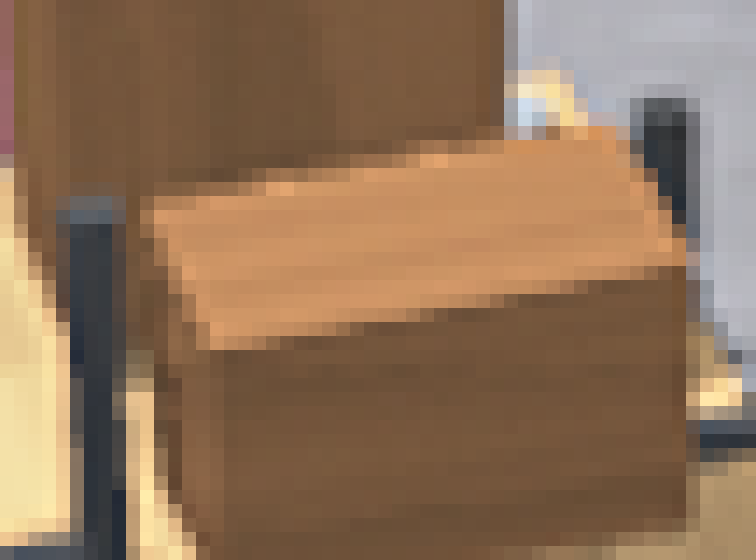

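View pics/t13n.png

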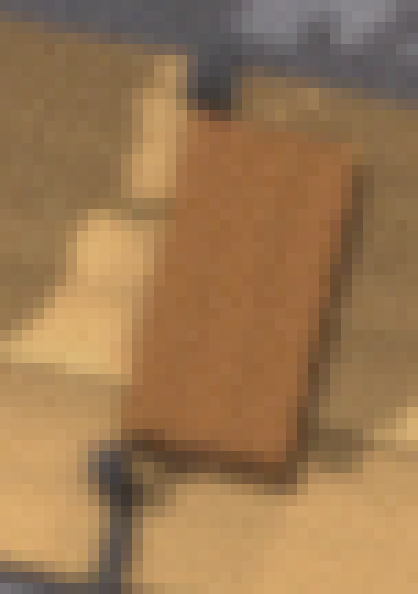

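The side view now gives -0.3 mm and the top view about +1 mm, both inside the ±2.5 mm band. The hand is clear. I'll check that nothing else moved, then hand in.

```bash
python3 - <<'E'
from h import *
a=load("side0")["pixels"];b=load("s13")["pixels"]
def cen(p,f):
    h=cv2.cvtColor(p,cv2.COLOR_RGB2HSV); m=f(h); m[:190]=0; m[:, :200]=0; m[:,430:]=0; y,x=np.nonzero(m); return x.mean().round(1),y.mean().round(1),len(x)
for n,f in(("dome",lambda h:((h[...,0]>45)&(h[...,0]<85)&(h[...,1]>100)).astype(np.uint8)),("cube",lambda h:((h[...,0]>160)&(h[...,1]>70)).astype(np.uint8)),("boat",lambda h:((h[...,1]<30)&(h[...,2]>190)).astype(np.uint8))): print(n,cen(a,f),cen(b,f))
print("car diff",np.abs(a[235:285,370:410].astype(int)-b[235:285,370:410]).mean(),"gauge plate diff",np.abs(a[325:350,315:385].astype(int)-b[325:350,315:385]).mean())
bot.finish_job()
E
```

```text
dome (np.float64(249.0), np.float64(295.4), 1326) (np.float64(248.9), np.float64(295.3), 1323)
cube (np.float64(286.2), np.float64(213.2), 522) (np.float64(284.1), np.float64(218.1), 295)
boat (np.float64(377.8), np.float64(381.8), 1085) (np.float64(314.3), np.float64(338.4), 4067)
car diff 18.139333333333333 gauge plate diff 15.132
the job is handed in; nothing more can be done
```

View pics/t13.png

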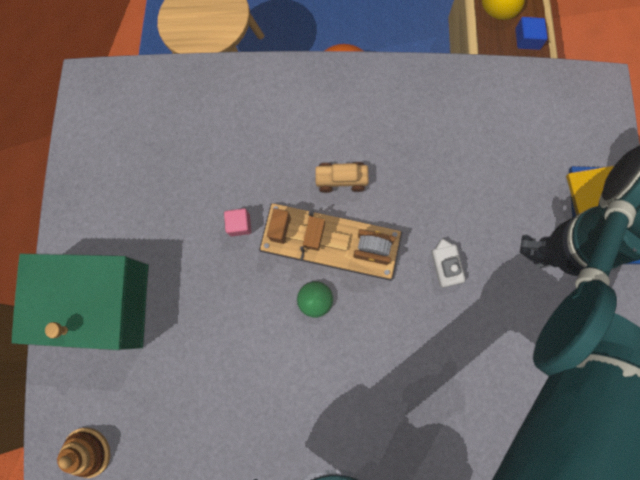

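View pics/s13.png

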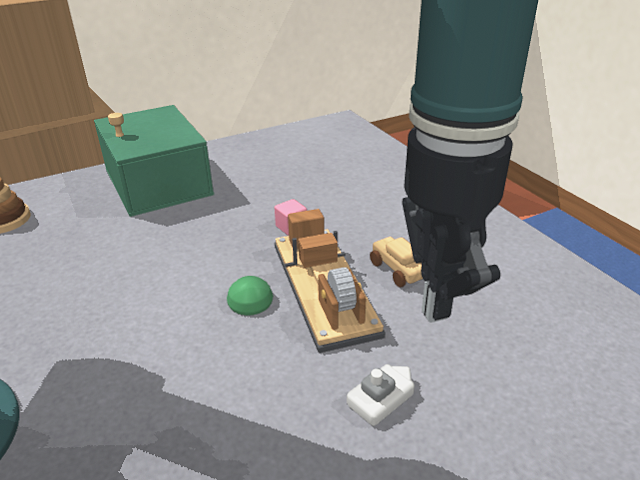

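I rolled the knurled wheel forward with the shut fingertips in five light strokes, reading about 5–7 N at the wrist. The jaw closed about 33–34 mm to the mark. I then withdrew the hand and handed the job in at about 21.7 s; no verdict was reported.

**Jaw position:** the last pictures put the gap face at about -0.3 mm (side view) and +1 to +1.5 mm (top view) from the middle of the ears. Both are inside the 2.5 mm limit. The views disagree by over 1 mm because of pixel size, so the position is good to about 1 mm either way.

**Toys, dome and gauge:** the final pictures show the cube, car, boat, dome and gauge at the same pixel positions as at the start, and the gauge lying flat. My last automatic check gave a matching position only for the dome. Its cube, boat, car and gauge-plate numbers did not match the start; I put that down to changed lighting and arm shadow. I settled it by viewing the pictures, after handing in.

**Tip offset:** the reported TCP read about 33 mm lower than the real tip of the shut fingers. The camera showed the mismatch and the contact height gave the size, so I came down by feel in small steps.

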